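# Set out through-hole parts in fitting order

### The arm

A 6-joint arm with a two-finger parallel gripper is mounted at the origin on the work surface. World frame = base frame: x ahead of the robot, y to its left, z up, the work surface at z = 0. Lengths are in m, angles in rad, forces in N, time in s.
With the tool pointing down it reaches from about 0.35 to 0.975 m from the base axis. Payload 4.9 kg.
Tool frame: the origin (TCP) lies midway between the tips of the shut fingers; the grasp point (between the pads) lies 19 mm behind it; z points along the fingers, y is the direction in which the jaws open and shut (so a half turn about z gives the same grasp; the last joint's range is limited). The gripper opens to 85 mm and grips with 20 to 120 N. Pads are 22 mm wide; open, the fingers measure 114 mm over their backs; the gripper's body (76 mm by 85 mm) begins 54 mm behind the grasp point. The pads swing forward as they close: fully open they stand 13 mm farther back than shut.
Start: joints at [1.007, 0.053, 1.613, -0, 1.476, -0.119], TCP at [0.269, 0.564, 0.231] pointing down, gripper open.
Joint ranges: [-3.01, 3.01], [-1.01, 2.22], [0.06, 2.58], [-1.02, 4.17], [0.09, 2.62], [-3.14, 3.14]. Speed limits (rad/s): [2.57, 2.57, 3.14, 3.14, 3.14, 3.14].

### API

Orientations are given as a rotation vector (axis times angle).
In Python, from station import ctrl gives the robot as it stands.
- The arm moves only by the tool apply_moves, never from a script. Its argument "rows" is a list of rows, each a list of 6 numbers: the shift along the tool's x, y, z in cm, then the turn, a rotation vector about the tool's x, y, z in units of 5 degrees (1.0 is 5 degrees). In form: [[x, y, z, rx, ry, rz], ...]. A call has 1 to 20 rows; each row is the pose to reach, as a shift and turn from the pose measured when the call began, along the tool's axes at that moment; what a row does not reach only later rows make up. A row lasts 1/10 s, in which the tool goes at most 50 mm and 8.59 degrees, less where a joint would pass 70% of its speed; a pose out of reach is approached as far as the arm can. A call with a gripper value outside its range is refused whole. "grip" is the closure, from 0 (fully open) to 1 (shut), set as the call begins (left out, the last holds). The fingers move at their own pace and stop on an object; "squeeze" is the grip in N (left out, the last holds). Time passes only in rows, so rows that repeat a pose let the fingers close. It gives the time, the measured TCP pose, the force and the opening at its end, in the units of the state.
- ctrl.get_obs(): the state, without advancing time (a new reading comes with each control period).
- ctrl.get_image(name): name is "scene" or "top"; returns a dict with "color" (384x512x3 uint8, blue, green, red), "mtx" (3x3 intrinsics, pixels), "D" ([k1, k2, p1, p2, k3] as OpenCV has them; the pictures are not rectified), "rvec" (rotation vector, rad) and "tvec" (3), from world to camera coordinates, as OpenCV has them. Camera axes: x right, y down, z forward; pixel columns grow to the right and rows downward; lengths in m; the calibration is good to about 2 mm. A picture is of the moment at which its call begins. There is no depth.
- ctrl.finish_job(): hands the job in, once; it reports no verdict.
The state is a dict: "t": time; "q": joint angles; "dq": joint speeds; "effort": joint torques, N m; "tool_pos": TCP position; "tool_rot": TCP orientation; "contact_force": force on the tool from outside, world axes, zero at the start; "wrist_torque": the same for the moment, N m; "opening": finger opening in m.
Only numpy, scipy, OpenCV 4.12 (cv2) and the standard library are available. Lean on these libraries where they do the work, as an engineer would, in place of code of your own. Each camera call takes 0.05 s, during which the arm holds its last target.

### The job

Lay out the four loose power-supply parts (relay, transformer, capacitor, heat sink) in the row of black dishes in the order in which they will be soldered in, lowest part first: the lowest goes in the dish at the end of the row next to the green circuit board, then each taller one in turn, the tallest in the dish farthest from the board. Stand each part upright on its pins in about the middle of its own dish and let go of it; never tip a part over.

Things in the scene. Friction and masses are not known exactly. Their poses are not given: they have to be found in the camera images.
- relay: Power relay: white plastic box with a thin grey band round its base, 36 (x) x 28 (y) mm and 24 mm tall overall, of which the lowest 4 mm are short pins inset from the sides; 40 g. Grip it across y (28 mm). Starts upright. Origin: centre of the underside (pin tips), z up.
- transformer: Mains transformer for a circuit board: striped steel core 50 (x) x 18 (y) mm round a tan winding with black flanges, 40 mm wide (y) and 30 mm long (x) where it sticks out of the core; 42 mm tall overall, the winding from 7 to 38 mm, the lowest 4 mm pins; 250 g. Grip the winding across y (40 mm). Starts upright. Origin: centre of the underside (pin tips), z up.
- capacitor: Electrolytic capacitor: upright near-black cylinder with a bare aluminium top, 35 mm diameter, 60 mm tall overall, the lowest 4 mm pins; 90 g. Starts upright. Origin: centre of the underside (pin tips), z up.
- heatsink: Heat sink: bare aluminium extrusion with upright fins, 50 (x) x 32 (y) mm, 80 mm tall overall, the lowest 4 mm pins; 150 g. Grip it across the fin tips (y, 32 mm). Starts upright. Origin: centre of the underside (pin tips), z up.
- carrier: Kit carrier: fixed grey plate 100 (x) x 376 (y) mm, 3 mm thick with 7 mm high edges along its two long sides, lying on the bench; the four dishes stand in it. Origin: centre of its underside. The row runs along its y axis; the dish centres are at y = -132, -44, 44 and 132 mm, x = 0.
- dish_a: One of four identical square black dishes in a row in the carrier, 88 mm between centres; which letter stands where is shuffled. 74 x 74 mm outside, 69 x 69 mm inside. Fixed. Origin: centre of its underside, 3 mm above the bench; the floor that parts stand on is 3 mm above the origin (6 mm above the bench), the rim 7 mm (10 mm above the bench). y runs along the row.
- dish_b: One of four identical square black dishes in a row in the carrier, 88 mm between centres; which letter stands where is shuffled. 74 x 74 mm outside, 69 x 69 mm inside. Fixed. Origin: centre of its underside, 3 mm above the bench; the floor that parts stand on is 3 mm above the origin (6 mm above the bench), the rim 7 mm (10 mm above the bench). y runs along the row.
- dish_c: One of four identical square black dishes in a row in the carrier, 88 mm between centres; which letter stands where is shuffled. 74 x 74 mm outside, 69 x 69 mm inside. Fixed. Origin: centre of its underside, 3 mm above the bench; the floor that parts stand on is 3 mm above the origin (6 mm above the bench), the rim 7 mm (10 mm above the bench). y runs along the row.
- dish_d: One of four identical square black dishes in a row in the carrier, 88 mm between centres; which letter stands where is shuffled. 74 x 74 mm outside, 69 x 69 mm inside. Fixed. Origin: centre of its underside, 3 mm above the bench; the floor that parts stand on is 3 mm above the origin (6 mm above the bench), the rim 7 mm (10 mm above the bench). y runs along the row.
- board: Green circuit board 130 (x) x 100 (y) mm held level, 31 mm above the bench, in an aluminium assembly frame 167 x 125 mm with black feet and knobs (49 mm tall). Fixed. It stands beyond one end of the row of dishes, left (+y) or right (-y), varying; a soldering-iron stand is at the other. Origin: centre of its underside, on the bench.

How it is judged:
At the end, for the whole second after the job is handed in: Counting from the end of the row next to the green board, the dishes hold relay, transformer, capacitor, heat sink; each stands on its dish's floor within 12 mm of the dish's centre along and across the row, upright within 0.08 rad (4.5 degrees), released and at rest (((y of board in the frame of carrier above 0 m and y of relay in the frame of carrier between 0.12 and 0.144 m and y of transformer in the frame of carrier between 0.032 and 0.056 m and y of capacitor in the frame of carrier between -0.056 and -0.032 m and y of heatsink in the frame of carrier between -0.144 and -0.12 m) or (y of board in the frame of carrier below 0 m and y of relay in the frame of carrier between -0.144 and -0.12 m and y of transformer in the frame of carrier between -0.056 and -0.032 m and y of capacitor in the frame of carrier between 0.032 and 0.056 m and y of heatsink in the frame of carrier between 0.12 and 0.144 m)) and x of relay in the frame of carrier between -0.012 and 0.012 m and z of relay in the frame of carrier between 0.002 and 0.01 m and angle between each of relay, transformer, capacitor, heatsink's own z axis and vertical below 0.08 rad and linear speed of each of relay, transformer, capacitor, heatsink below 0.02 m/s and angular speed of each of relay, transformer, capacitor, heatsink below 0.2 rad/s and x of transformer in the frame of carrier between -0.012 and 0.012 m and z of transformer in the frame of carrier between 0.002 and 0.01 m and x of capacitor in the frame of carrier between -0.012 and 0.012 m and z of capacitor in the frame of carrier between 0.002 and 0.01 m and x of heatsink in the frame of carrier between -0.012 and 0.012 m and z of heatsink in the frame of carrier between 0.002 and 0.01 m); the robot touches nothing.
It fails at once if one of the four parts is tipped over (leans more than 0.6 rad) (angle between any of relay, transformer, capacitor, heatsink's own z axis and vertical above 0.6 rad).
It also fails if it takes over 125 s, if anything falls off the work surface, if the arm or the gripper's body presses on something with over 40 N, if the wrist force passes 120 N, or if a joint passes its speed limit or range.

## Working session

There is one attempt and no reset: what is moved stays moved. The work goes in short steps, Python scripts to look and compute and a tool call to move; the robot and the scene stay as the last step left them, time stands still between calls to the robot, and variables do not carry over. Pictures are saved under pics/ and viewed, and the job is handed in when it is done.

Besides the shell and the picture viewer there is one more tool, called after "Emit:" as name([rows], argument=value, ...), one row to a line, values as JSON. apply_moves: Moves the arm, as the interface text tells. Its arguments: {"type":"object","properties":{"rows":{"type":"array","items":{"type":"array","items":{"type":"number"}}},"grip":{"type":"number"},"squeeze":{"type":"number"}},"required":["rows"]}

```bash
mkdir -p pics; ls; python3 - <<'E'
from station import ctrl
import cv2
o=ctrl.get_obs();print({k:o[k] for k in('t','tool_pos','tool_rot','opening')})
for n in('scene','top'):
    im=ctrl.get_image(n);cv2.imwrite(f'pics/{n}0.png',im['color']);print(im['mtx'],im['D'],im['rvec'],im['tvec'])
E
```

```text
pics
{'t': 0.0, 'tool_pos': array([0.26858786, 0.56365842, 0.23006364]), 'tool_rot': array([-6.92783996e-01, -3.06355636e+00,  3.02672203e-03]), 'opening': 0.0854918243607658}
[[482.48907729   0.         244.77910721]
 [  0.         482.48907729 186.66500403]
 [  0.           0.           1.        ]] [-0.12425772  0.          0.          0.          0.        ] [ 1.14082904  2.22156816 -1.13469173] [ 0.32470662 -0.24356201  1.53380798]
[[464.12004594   0.         258.34360531]
 [  0.         464.12004594 195.37970904]
 [  0.           0.           1.        ]] [0.05154703 0.         0.         0.         0.        ] [ 2.16264618 -2.15178552  0.10397223] [0.00309744 0.55073315 1.23252577]
```

```bash
python3 - <<'E'
import cv2
for n in('scene','top'):
    i=cv2.imread(f'pics/{n}0.png');cv2.imwrite(f'pics/{n}0b.png',cv2.resize(i,(800,600),interpolation=cv2.INTER_CUBIC))
E
```

```text
(no output)
```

View pics/scene0b.png

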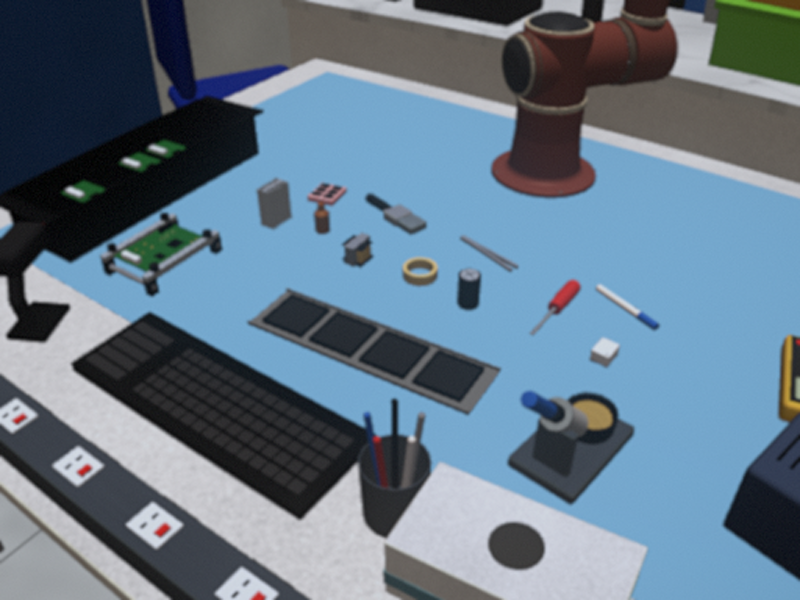

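View pics/top0b.png

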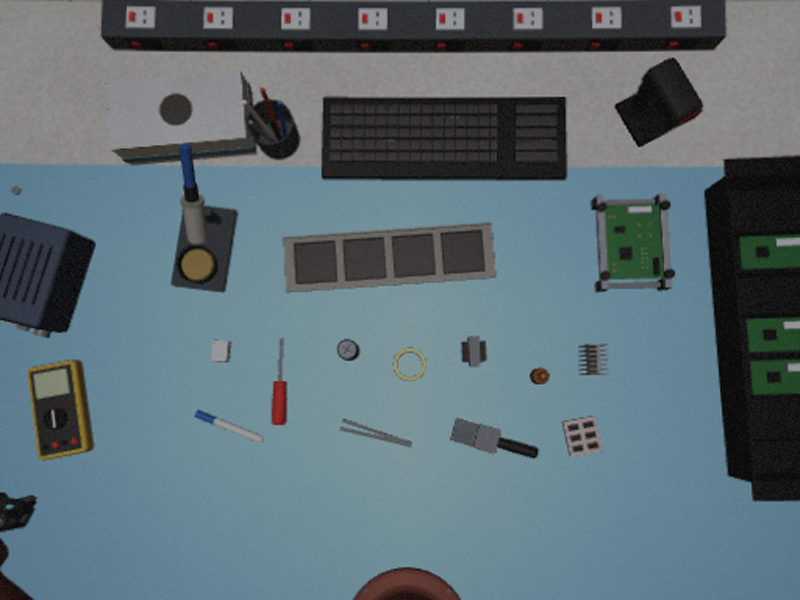

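The top view shows the board right of the row (-y), with the stand to the left. So the order from the right is relay, transformer, capacitor, heat sink. I'll zoom in to measure.

```bash
cat > h.py <<'E'
import numpy as np,cv2
from station import ctrl
def ray(im,uv,z):
    R=cv2.Rodrigues(np.float64(im['rvec']))[0];t=np.float64(im['tvec']).ravel()
    p=cv2.undistortPoints(np.float64(uv).reshape(-1,1,2),im['mtx'],im['D']).reshape(-1,2)
    d=np.c_[p,np.ones(len(p))]@R; c=-R.T@t
    return c+d*((np.atleast_1d(z)-c[2])/d[:,2])[:,None]
def proj(im,P): return cv2.projectPoints(np.float64(P).reshape(-1,1,3),im['rvec'],im['tvec'],im['mtx'],im['D'])[0].reshape(-1,2)
E
python3 - <<'E'
import cv2,numpy as np
i=cv2.imread('pics/top0.png')
def crop(x,y,w,h,s,n):
    c=cv2.resize(i[y:y+h,x:x+w],None,fx=s,fy=s,interpolation=cv2.INTER_CUBIC)
    for k in range(0,w,10): cv2.putText(c,str(x+k),(k*s,8),0,.3,(0,0,255),1);cv2.line(c,(k*s,10),(k*s,14),(0,0,255),1)
    for k in range(0,h,10): cv2.putText(c,str(y+k),(0,k*s+4),0,.3,(0,0,255),1)
    cv2.imwrite(n,c)
crop(175,135,150,60,5,'pics/c_car.png')
L=[]
for n,(x,y) in dict(r=(120,203),c=(202,203),t=(283,203),h=(360,209)).items():
    crop(x,y,40,40,9,f'pics/_{n}.png');L.append(cv2.imread(f'pics/_{n}.png'))
c=np.vstack([np.hstack(L[:2]),np.hstack(L[2:])]);c=cv2.resize(c,(600,600));cv2.imwrite('pics/c_parts.png',c)
E
```

```text
(no output)
```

View pics/c_car.png

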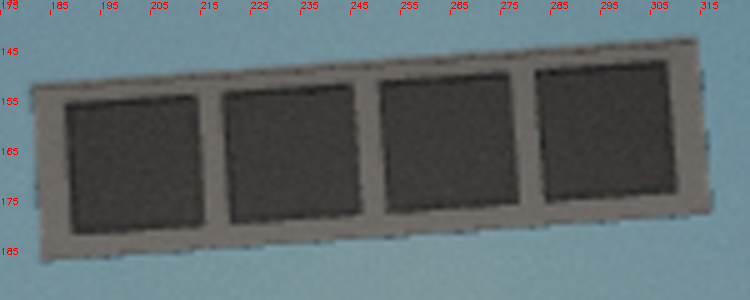

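View pics/c_parts.png

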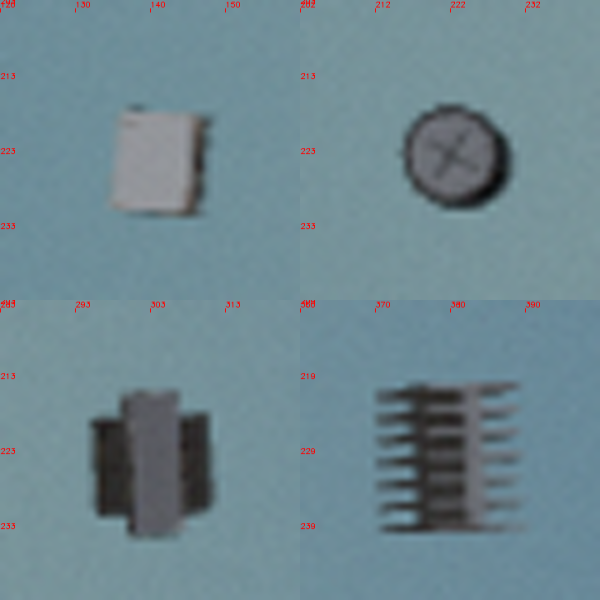

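```bash
cat > m1.py <<'E'
from h import *
T=ctrl.get_image('top');S=ctrl.get_image('scene')
def pt(off,l): return [(np.float64(off)+(np.float64(p)+.5)/7.5-.5) for p in l]
def rep(n,P): print(n,np.round(P,4).tolist(),'mean',np.round(P[:,:2].mean(0),4))
# parts-picture px -> image px
rel=pt((120,203),[(118,110),(194,113),(187,213),(112,208)]); rep('rel',ray(T,rel,.024))
cap=pt((202-40,203),[(451,155)]);rep('cap',ray(T,cap,.060))
tr=pt((283,203-40),[(122,392),(180,392),(182,535),(128,537)]);rep('trcore',ray(T,tr,.042))
hs=pt((360-40,209-40),[(520,384),(525,530)]);rep('hsR',ray(T,hs,.080))
hl=pt((360-40,209-40),[(376,390),(380,530)]);rep('hsL',ray(T,hl,.004))
car=[np.float64((175,135))+(np.float64(p)+.5)/5-.5 for p in[(32,86),(695,39),(711,212),(42,260)]]
P=ray(T,car,.007);rep('car',P)
d=[np.float64((175,135))+(np.float64(p)+.5)/5-.5 for q in ([(66,101),(197,96),(205,227),(73,233)],[(222,91),(353,85),(362,212),(231,223)],[(380,80),(509,73),(520,203),(387,212)],[(535,70),(667,61),(677,192),(545,202)]) for p in q]
D=ray(T,d,.009)
for k in range(4): rep('dish',D[4*k:4*k+4])
E
python3 m1.py
```

```text
rel [[0.4902, 0.3406, 0.024], [0.4892, 0.3131, 0.024], [0.453, 0.3143, 0.024], [0.4547, 0.3415, 0.024]] mean [0.4718 0.3274]
cap [[0.473, 0.1018, 0.06]] mean [0.473  0.1018]
trcore [[0.4974, -0.1031, 0.042], [0.4976, -0.1238, 0.042], [0.4467, -0.1242, 0.042], [0.4458, -0.105, 0.042]] mean [ 0.4719 -0.114 ]
hsR [[0.4834, -0.3319, 0.08], [0.4334, -0.3322, 0.08]] mean [ 0.4584 -0.332 ]
hsL [[0.4854, -0.2998, 0.004], [0.4344, -0.3001, 0.004]] mean [ 0.4599 -0.3   ]
car [[0.6754, 0.2238, 0.007], [0.7033, -0.1476, 0.007], [0.6054, -0.1559, 0.007], [0.577, 0.216, 0.007]] mean [0.6403 0.0341]
dish [[0.6665, 0.2043, 0.009], [0.6697, 0.131, 0.009], [0.5957, 0.1253, 0.009], [0.592, 0.1987, 0.009]] mean [0.631  0.1648]
dish [[0.6726, 0.117, 0.009], [0.6762, 0.0437, 0.009], [0.6044, 0.0381, 0.009], [0.598, 0.1109, 0.009]] mean [0.6378 0.0774]
dish [[0.6791, 0.0286, 0.009], [0.6833, -0.0435, 0.009], [0.6098, -0.0498, 0.009], [0.6045, 0.0241, 0.009]] mean [ 0.6442 -0.0101]
dish [[0.685, -0.0581, 0.009], [0.6903, -0.1317, 0.009], [0.6163, -0.1369, 0.009], [0.6104, -0.0637, 0.009]] mean [ 0.6505 -0.0976]
```

```bash
cat > ov.py <<'E'
from h import *
def box(x,y,yaw,dx,dy,z0,z1):
    c,s=np.cos(yaw),np.sin(yaw)
    return np.array([[x+c*a-s*b,y+s*a+c*b,z] for z in(z0,z1) for a,b in((-dx/2,-dy/2),(dx/2,-dy/2),(dx/2,dy/2),(-dx/2,dy/2))])
def overlay(specs,name):
    out=[]
    for n,(x0,y0) in specs['win'].items():
        im=ctrl.get_image(n); s=4;c=cv2.resize(im['color'],None,fx=s,fy=s,interpolation=cv2.INTER_CUBIC)
        for B in specs['boxes']:
            u=((proj(im,B)+.5)*s-.5).round().astype(int)
            for a,b in [(0,1),(1,2),(2,3),(3,0),(4,5),(5,6),(6,7),(7,4),(0,4),(1,5),(2,6),(3,7)]:
                cv2.line(c,tuple(map(int,u[a])),tuple(map(int,u[b])),(0,0,255),1)
        w=specs.get('w',100);hh=specs.get('h',75)
        out.append(cv2.resize(c[y0*s:(y0+hh)*s,x0*s:(x0+w)*s],(400,300)))
    return out
E
python3 - <<'E'
from ov import *
B=[box(.472,.3274,-.035,.036,.028,.004,.024),box(.473,.1018,0,.035,.035,.004,.06),box(.472,-.114,.02,.05,.018,.004,.042),box(.472,-.114,.02,.03,.04,.007,.038),box(.459,-.316,0,.05,.032,.004,.08),box(.6408,.0336,.074,.1,.376,0,.007)]
T=ctrl.get_image('top');S=ctrl.get_image('scene')
R=[]
for im,wins in((T,[(110,190),(190,190),(270,190),(345,190)]),(S,[(360,195),(270,160),(200,130),(145,95)])):
    s=5;c=cv2.resize(im['color'],None,fx=s,fy=s,interpolation=cv2.INTER_CUBIC)
    for b in B:
        u=((proj(im,b)+.5)*s-.5).round().astype(int)
        for a,d in [(0,1),(1,2),(2,3),(3,0),(4,5),(5,6),(6,7),(7,4),(0,4),(1,5),(2,6),(3,7)]:
            cv2.line(c,tuple(map(int,u[a])),tuple(map(int,u[d])),(0,0,255),1)
    R.append(np.hstack([c[y*s:(y+60)*s,x*s:(x+55)*s] for x,y in wins]))
c=np.vstack(R);print(c.shape);cv2.imwrite('pics/ov1.png',cv2.resize(c,(800,436)))
E
```

```text
(600, 1100, 3)
```

View pics/ov1.png

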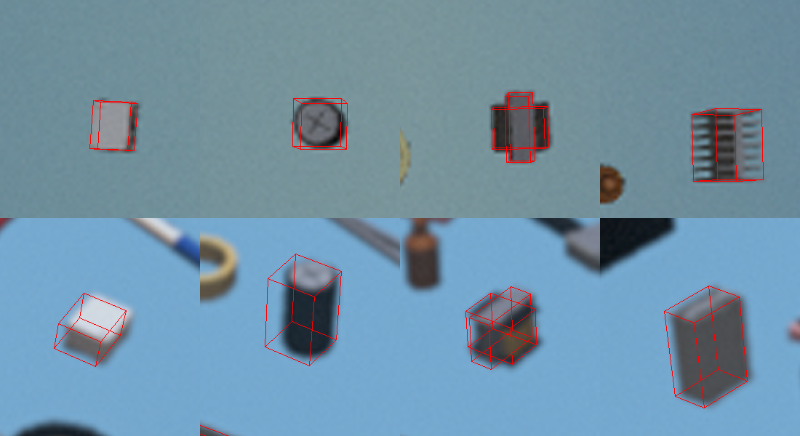

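The top view fits well; the scene view agrees to about 1.5 px. Next is the relay.

```bash
cat > go.py <<'E'
import sys
from h import *
from scipy.spatial.transform import Rotation as Ro
# usage: go.py x y yaw z1 z2 ...  -> rows from current pose; yaw = direction of tool y rel. to world +y
a=list(map(float,sys.argv[1:]));o=ctrl.get_obs()
R=Ro.from_rotvec(o['tool_rot']).as_matrix();p=o['tool_pos']
print('t',round(o['t'],2),'pos',p.round(4),'open',round(o['opening'],4),'F',np.round(o['contact_force'],1))
c,s=np.cos(a[2]),np.sin(a[2]);y=np.array([-s,c,0]);z=np.array([0,0,-1.]);Rt=np.c_[np.cross(y,z),y,z]
if np.trace(R.T@Rt)<1: Rt=Rt@np.diag([-1,-1,1])
rv=Ro.from_matrix(R.T@Rt).as_rotvec()/np.deg2rad(5)
for h in a[3:]: print(h,np.r_[R.T@(np.r_[a[:2],h]-p)*100,rv].round(2).tolist())
E
python3 go.py .472 .327 -.035 .23 .10 .002
```

```text
t 0.3 pos [0.2688 0.564  0.2309] open 0.0856 F [ 0.5 -0.1  0.7]
0.23 [-28.54, -12.65, 0.1, -0.01, -0.0, -4.7]
0.1 [-28.54, -12.64, 13.1, -0.01, -0.0, -4.7]
0.002 [-28.54, -12.63, 22.9, -0.01, -0.0, -4.7]
```

Emit:
apply_moves([
  [-28.54,-12.64,0.1,0,0,-4.7],
  [-28.54,-12.64,0.1,0,0,-4.7],
  [-28.54,-12.64,0.1,0,0,-4.7],
  [-28.54,-12.64,0.1,0,0,-4.7],
  [-28.54,-12.64,0.1,0,0,-4.7],
  [-28.54,-12.64,0.1,0,0,-4.7],
  [-28.54,-12.64,0.1,0,0,-4.7],
  [-28.54,-12.64,5,0,0,-4.7],
  [-28.54,-12.64,9,0,0,-4.7],
  [-28.54,-12.64,13,0,0,-4.7],
  [-28.54,-12.64,13,0,0,-4.7],
  [-28.54,-12.64,13,0,0,-4.7],
], grip=0)

```text
t: 1.5
tool_pos: [0.4715, 0.3273, 0.1009]
tool_rot: [-0.054, -3.139, 0.002]
contact_force: [0.3, 0.6, 1.4]
opening: 0.0853
```

```bash
python3 go.py .472 .327 -.035 .05 .002
```

```text
t 1.5 pos [0.4715 0.3273 0.1009] open 0.0853 F [0.3 0.6 1.4]
0.05 [-0.06, -0.03, 5.09, -0.01, -0.02, 0.01]
0.002 [-0.07, -0.02, 9.89, -0.01, -0.02, 0.01]
```

Emit:
apply_moves([
  [0,0,4,0,0,0],
  [0,0,7,0,0,0],
  [0,0,9,0,0,0],
  [0,0,9.8,0,0,0],
  [0,0,9.8,0,0,0],
  [0,0,9.8,0,0,0],
], grip=0)

```text
t: 2.1
tool_pos: [0.4732, 0.3283, 0.0056]
tool_rot: [0.053, 3.139, 0.002]
contact_force: [1.0, -0.4, 0.6]
opening: 0.085
```

Emit:
apply_moves([
  [0,0,0,0,0,0],
  [0,0,0,0,0,0],
  [0,0,0,0,0,0],
  [0,0,0,0,0,0],
  [0,0,0,0,0,0],
  [0,0,0,0,0,0],
  [0,0,0,0,0,0],
  [0,0,0,0,0,0],
  [0,0,0,0,0,0],
  [0,0,0,0,0,0],
  [0,0,0,0,0,0],
  [0,0,0,0,0,0],
], grip=1, squeeze=40)

```text
t: 3.3
tool_pos: [0.4737, 0.3286, 0.0062]
tool_rot: [0.053, 3.138, 0.002]
contact_force: [-0.4, 0.4, 5.0]
opening: 0.0272
```

Emit:
apply_moves([
  [0,0,-2,0,0,0],
  [0,0,-5,0,0,0],
  [0,0,-9,0,0,0],
  [0,0,-13,0,0,0],
  [0,0,-13,0,0,0],
  [0,0,-13,0,0,0],
])

```text
t: 3.9
tool_pos: [0.4735, 0.3285, 0.1368]
tool_rot: [0.053, 3.137, 0.003]
contact_force: [-0.7, 0.5, -1.1]
opening: 0.0273
```

```bash
cat > look.py <<'E'
import sys
from h import *
# look.py out cam x y w h
out,cam=sys.argv[1:3];x,y,w,h=map(int,sys.argv[3:])
i=ctrl.get_image(cam)['color'][y:y+h,x:x+w];s=min(800/w,600/h)
cv2.imwrite(out,cv2.resize(i,None,fx=s,fy=s,interpolation=cv2.INTER_CUBIC)[:600,:800])
E
python3 look.py pics/r1.png scene 300 100 160 120; python3 go.py .6505 -.0976 .074 .135 .03 .0125
```

```text
t 3.95 pos [0.4725 0.328  0.135 ] open 0.0269 F [-0.1 -0.6 -1.8]
0.135 [-19.23, -41.93, 0.0, 0.01, 0.02, -1.24]
0.03 [-19.21, -41.94, 10.5, 0.01, 0.02, -1.24]
0.0125 [-19.21, -41.94, 12.25, 0.01, 0.02, -1.24]
```

View pics/r1.png

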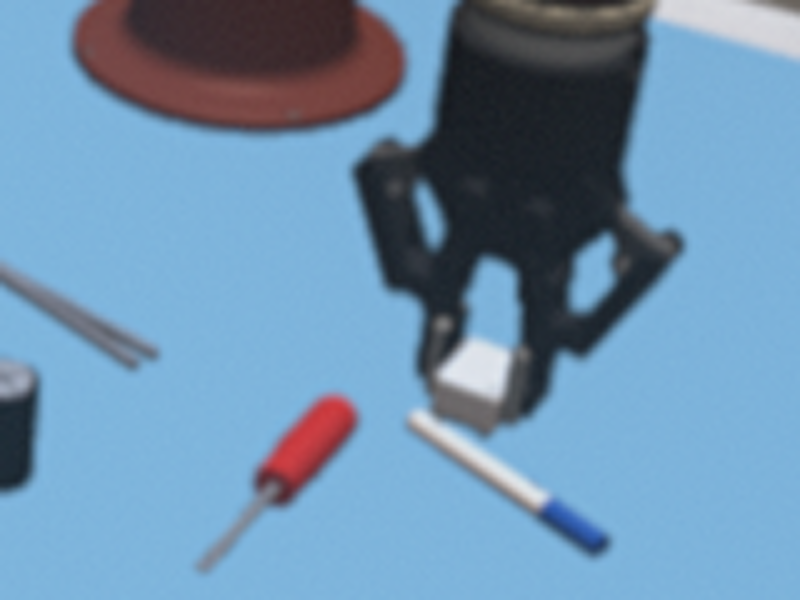

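The relay sits level between the fingertips, at about (475, 385) in the crop. I'll carry it over to the dish nearest the board.

Emit:
apply_moves([
  [-2,-4,0,0,0,-0.2],
  [-4,-8,0,0,0,-0.4],
  [-6,-12.5,0,0,0,-0.6],
  [-8,-17,0,0,0,-0.8],
  [-10,-21.5,0,0,0,-1],
  [-12,-26,0,0,0,-1.2],
  [-14,-30.5,0,0,0,-1.24],
  [-16,-35,0,0,0,-1.24],
  [-18,-39,0,0,0,-1.24],
  [-19,-41.5,0,0,0,-1.24],
  [-19.2,-41.9,0,0,0,-1.24],
  [-19.2,-41.9,3,0,0,-1.24],
  [-19.2,-41.9,6,0,0,-1.24],
  [-19.2,-41.9,9,0,0,-1.24],
  [-19.2,-41.9,9,0,0,-1.24],
  [-19.2,-41.9,9,0,0,-1.24],
])

```text
t: 5.55
tool_pos: [0.6488, -0.0961, 0.0433]
tool_rot: [0.118, -3.137, -0.003]
contact_force: [0.9, 0.7, 0.3]
opening: 0.0269
```

```bash
python3 look.py pics/r2.png scene 150 170 160 120; python3 go.py .6505 -.0976 .074  .0125
```

```text
t 5.6 pos [ 0.6504 -0.0966  0.0454] open 0.0272 F [-0.1  0.2  1.5]
0.0125 [-0.0, -0.1, 3.29, 0.01, 0.01, 0.01]
```

View pics/r2.png

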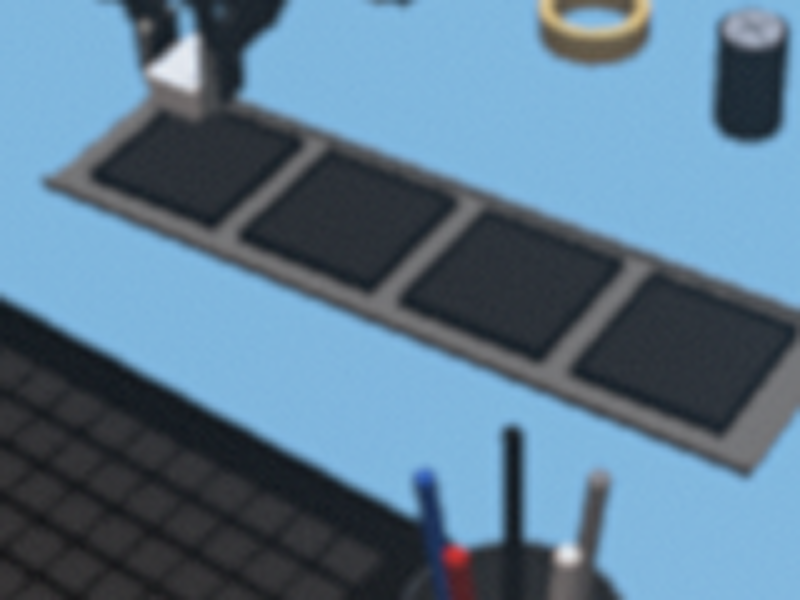

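Emit:
apply_moves([
  [0,-0.1,1.2,0,0,0],
  [0,-0.1,2.2,0,0,0],
  [0,-0.1,2.7,0,0,0],
  [0,-0.1,3,0,0,0],
  [0,-0.1,3.1,0,0,0],
  [0,-0.1,3.1,0,0,0],
  [0,-0.1,3.1,0,0,0],
])

```text
t: 6.3
tool_pos: [0.6508, -0.0976, 0.0147]
tool_rot: [-0.118, 3.138, 0.001]
contact_force: [0.3, -0.8, -0.6]
opening: 0.0266
```

```bash
python3 look.py pics/r3.png scene 150 170 100 75; python3 go.py .6505 -.0976 .074  .0125
```

```text
t 6.35 pos [ 0.6508 -0.0977  0.0148] open 0.0268 F [ 0.6 -0.3 -0.7]
0.0125 [0.03, 0.01, 0.23, 0.0, 0.02, 0.01]
```

View pics/r3.png

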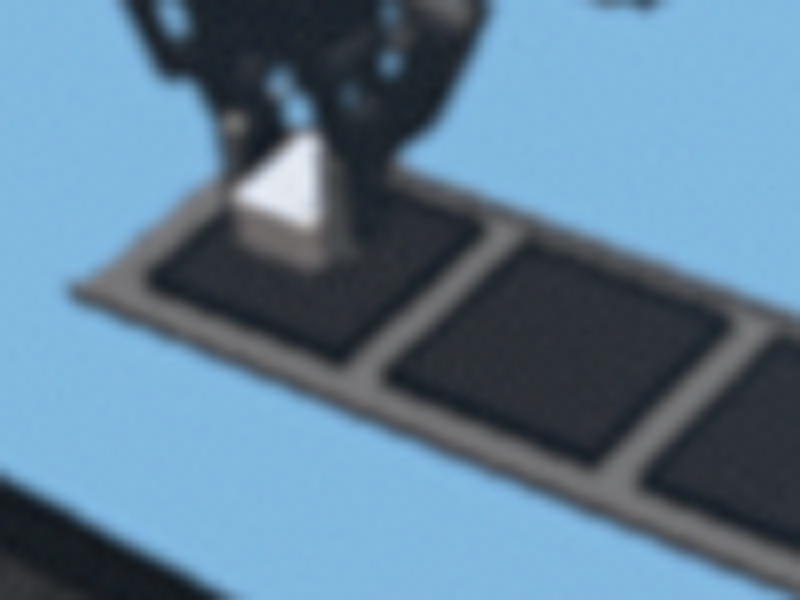

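Emit:
apply_moves([
  [0,0,0.2,0,0,0],
  [0,0,0.25,0,0,0],
  [0,0,0.25,0,0,0],
  [0,0,0.25,0,0,0],
])

```text
t: 6.75
tool_pos: [0.6508, -0.0976, 0.0123]
tool_rot: [-0.118, 3.137, 0.001]
contact_force: [-1.2, 0.0, -0.2]
opening: 0.0271
```

Emit:
apply_moves([
  [0,0,0,0,0,0],
  [0,0,0,0,0,0],
  [0,0,0,0,0,0],
  [0,0,0,0,0,0],
  [0,0,0,0,0,0],
  [0,0,0,0,0,0],
  [0,0,-1,0,0,0],
  [0,0,-3,0,0,0],
  [0,0,-6,0,0,0],
  [0,0,-10,0,0,0],
  [0,0,-14,0,0,0],
  [0,0,-14,0,0,0],
], grip=0.4)

```text
t: 7.95
tool_pos: [0.655, -0.0988, 0.1619]
tool_rot: [-0.117, 3.124, -0.006]
contact_force: [1.3, 0.3, 1.0]
opening: 0.0513
```

```bash
python3 go.py .472 -.114 .02 .15 .10 .008
```

```text
t 7.95 pos [ 0.655  -0.0988  0.1619] open 0.0513 F [1.3 0.3 1. ]
0.15 [18.37, -0.14, 0.9, -0.05, 0.18, 0.63]
0.1 [18.45, -0.11, 5.9, -0.05, 0.18, 0.63]
0.008 [18.6, -0.07, 15.1, -0.05, 0.18, 0.63]
```

Emit:
apply_moves([
  [4,0,0,0,0.18,0.2],
  [8.5,0,0.5,0,0.18,0.63],
  [13,-0.1,1,0,0.18,0.63],
  [17,-0.1,1,0,0.18,0.63],
  [18.4,-0.1,2,0,0.18,0.63],
  [18.45,-0.1,5,0,0.18,0.63],
  [18.45,-0.1,5.9,0,0.18,0.63],
  [18.45,-0.1,5.9,0,0.18,0.63],
  [18.45,-0.1,5.9,0,0.18,0.63],
  [18.45,-0.1,5.9,0,0.18,0.63],
], grip=0)

```text
t: 8.95
tool_pos: [0.4732, -0.1142, 0.1014]
tool_rot: [-0.032, 3.139, -0.008]
contact_force: [0.2, -0.8, -0.0]
opening: 0.0854
```

```bash
python3 look.py pics/t1.png top 180 130 180 135; python3 go.py .472 -.114 .02 .10 .008
```

```text
t 9.0 pos [ 0.4731 -0.1142  0.1013] open 0.0853 F [-0.2 -0.   0.4]
0.1 [0.11, 0.02, 0.13, -0.06, 0.02, 0.0]
0.008 [0.13, 0.07, 9.33, -0.06, 0.02, 0.0]
```

View pics/t1.png

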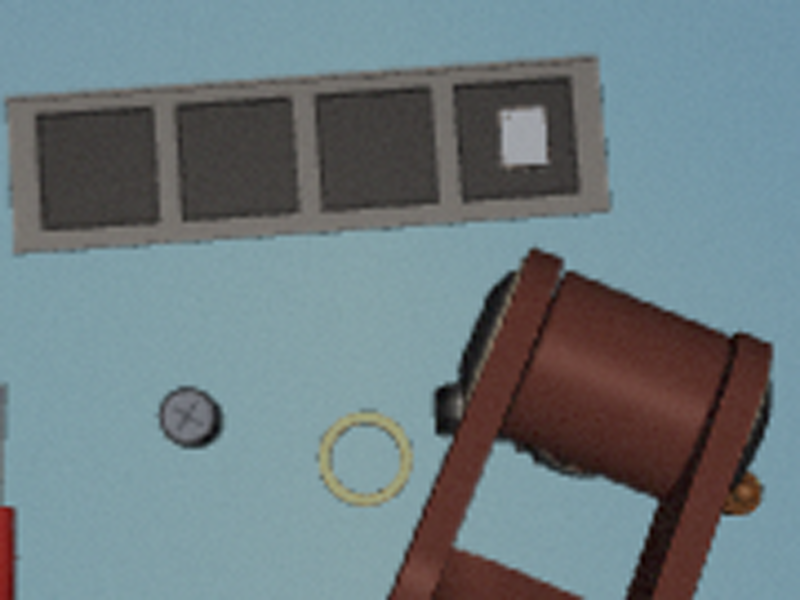

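The relay stands upright near the middle of the end dish (crop px 523,136; dish centre about 517,140). Next is the transformer.

Emit:
apply_moves([
  [0.1,0.05,3.5,0,0,0],
  [0.1,0.05,6.5,0,0,0],
  [0.1,0.05,8.5,0,0,0],
  [0.1,0.05,9.3,0,0,0],
  [0.1,0.05,9.3,0,0,0],
  [0.1,0.05,9.3,0,0,0],
  [0.1,0.05,9.3,0,0,0],
], grip=0)

```text
t: 9.7
tool_pos: [0.4738, -0.1147, 0.0101]
tool_rot: [-0.032, 3.136, -0.009]
contact_force: [-0.4, -0.2, -0.1]
opening: 0.0855
```

Emit:
apply_moves([
  [0,0,0,0,0,0],
  [0,0,0,0,0,0],
  [0,0,0,0,0,0],
  [0,0,0,0,0,0],
  [0,0,0,0,0,0],
  [0,0,0,0,0,0],
  [0,0,0,0,0,0],
  [0,0,0,0,0,0],
  [0,0,0,0,0,0],
  [0,0,0,0,0,0],
  [0,0,0,0,0,0],
  [0,0,0,0,0,0],
], grip=1, squeeze=60)

```text
t: 10.9
tool_pos: [0.4745, -0.1149, 0.0109]
tool_rot: [-0.032, 3.135, -0.01]
contact_force: [-0.1, 1.3, 5.0]
opening: 0.0391
```

Emit:
apply_moves([
  [0,0,-1,0,0,0],
  [0,0,-3,0,0,0],
  [0,0,-6,0,0,0],
  [0,0,-10,0,0,0],
  [0,0,-13,0,0,0],
  [0,0,-13,0,0,0],
  [0,0,-13,0,0,0],
  [0,0,-13,0,0,0],
])

```text
t: 11.7
tool_pos: [0.4721, -0.1135, 0.1384]
tool_rot: [-0.032, 3.139, -0.007]
contact_force: [0.5, 0.1, -3.0]
opening: 0.0389
```

```bash
python3 look.py pics/t2.png scene 180 100 120 90; python3 go.py .6442 -.0101 .074 .14 .04 .015
```

```text
t 11.75 pos [ 0.472  -0.1134  0.1382] open 0.0393 F [-0.3  0.1 -1.8]
0.14 [-17.43, 9.98, -0.19, -0.05, 0.02, -0.62]
0.04 [-17.41, 10.03, 9.81, -0.05, 0.02, -0.62]
0.015 [-17.4, 10.04, 12.31, -0.05, 0.02, -0.62]
```

View pics/t2.png

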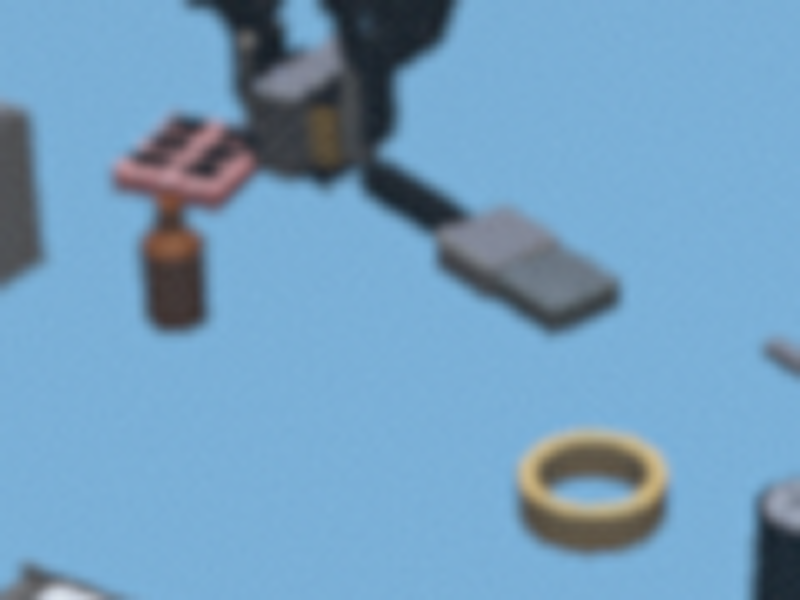

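The transformer is held level and gripped on the winding, at about (305, 110). Now to the second dish.

Emit:
apply_moves([
  [-2,1,0,0,0,-0.1],
  [-5,3,0,0,0,-0.3],
  [-8.5,5,0,0,0,-0.5],
  [-12,7,0,0,0,-0.62],
  [-15,8.7,0,0,0,-0.62],
  [-17,9.8,0,0,0,-0.62],
  [-17.4,10,0,0,0,-0.62],
  [-17.4,10,2,0,0,-0.62],
  [-17.4,10,5,0,0,-0.62],
  [-17.4,10,8,0,0,-0.62],
  [-17.4,10,9.5,0,0,-0.62],
  [-17.4,10,9.5,0,0,-0.62],
  [-17.4,10,9.5,0,0,-0.62],
])

```text
t: 13.05
tool_pos: [0.644, -0.0106, 0.0433]
tool_rot: [-0.116, 3.138, -0.007]
contact_force: [0.4, -0.1, -2.0]
opening: 0.0392
```

```bash
python3 go.py .6442 -.0101 .074 .0175
```

```text
t 13.05 pos [ 0.644  -0.0106  0.0433] open 0.0392 F [ 0.4 -0.1 -2. ]
0.0175 [-0.02, 0.07, 2.57, -0.05, 0.02, 0.0]
```

Emit:
apply_moves([
  [0,0.05,0.8,0,0,0],
  [0,0.05,1.5,0,0,0],
  [0,0.05,2,0,0,0],
  [0,0.05,2.3,0,0,0],
  [0,0.05,2.5,0,0,0],
  [0,0.05,2.6,0,0,0],
  [0,0.05,2.6,0,0,0],
  [0,0.05,2.6,0,0,0],
])

```text
t: 13.85
tool_pos: [0.6442, -0.0103, 0.0175]
tool_rot: [-0.116, 3.137, -0.007]
contact_force: [0.1, 0.2, -1.8]
opening: 0.0394
```

```bash
python3 look.py pics/t3.png scene 150 160 120 90; python3 go.py .6442 -.0101 .074 .0165
```

```text
t 13.9 pos [ 0.6443 -0.0103  0.0176] open 0.0387 F [ 0.3 -0.7 -1.5]
0.0165 [0.01, 0.02, 0.11, -0.06, 0.02, 0.0]
```

View pics/t3.png

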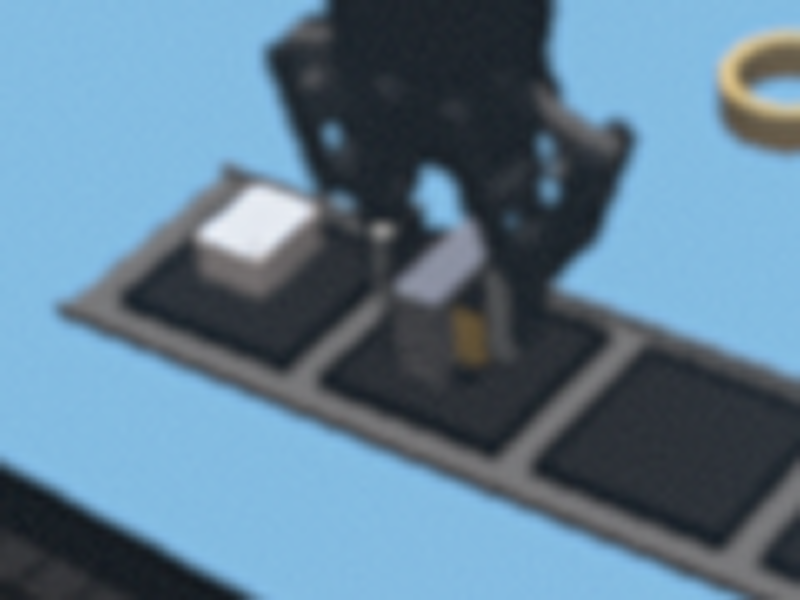

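Emit:
apply_moves([
  [0,0,0.1,0,0,0],
  [0,0,0.2,0,0,0],
  [0,0,0.2,0,0,0],
  [0,0,0.2,0,0,0],
  [0,0,0.2,0,0,0],
])

```text
t: 14.4
tool_pos: [0.6445, -0.0104, 0.0169]
tool_rot: [-0.116, 3.137, -0.008]
contact_force: [-4.1, -0.9, 5.4]
opening: 0.0393
```

Emit:
apply_moves([
  [0,0,0,0,0,0],
  [0,0,0,0,0,0],
  [0,0,0,0,0,0],
  [0,0,0,0,0,0],
  [0,0,0,0,0,0],
  [0,0,0,0,0,0],
  [0,0,-1,0,0,0],
  [0,0,-3,0,0,0],
  [0,0,-6,0,0,0],
  [0,0,-10,0,0,0],
  [0,0,-13,0,0,0],
  [0,0,-13,0,0,0],
  [0,0,-13,0,0,0],
], grip=0.3)

```text
t: 15.7
tool_pos: [0.6449, -0.0098, 0.1487]
tool_rot: [-0.116, 3.134, -0.008]
contact_force: [-0.1, 0.3, 0.1]
opening: 0.0598
```

```bash
python3 look.py pics/t4.png scene 150 160 120 90; python3 go.py .473 .1018 .0 .14 .12 .02
```

```text
t 15.75 pos [ 0.6439 -0.0097  0.1467] open 0.0595 F [ 0.5 -0.2 -1.7]
0.14 [16.22, 12.39, 0.59, -0.05, 0.02, 0.85]
0.12 [16.22, 12.39, 2.59, -0.05, 0.02, 0.85]
0.02 [16.24, 12.44, 12.59, -0.05, 0.02, 0.85]
```

View pics/t4.png

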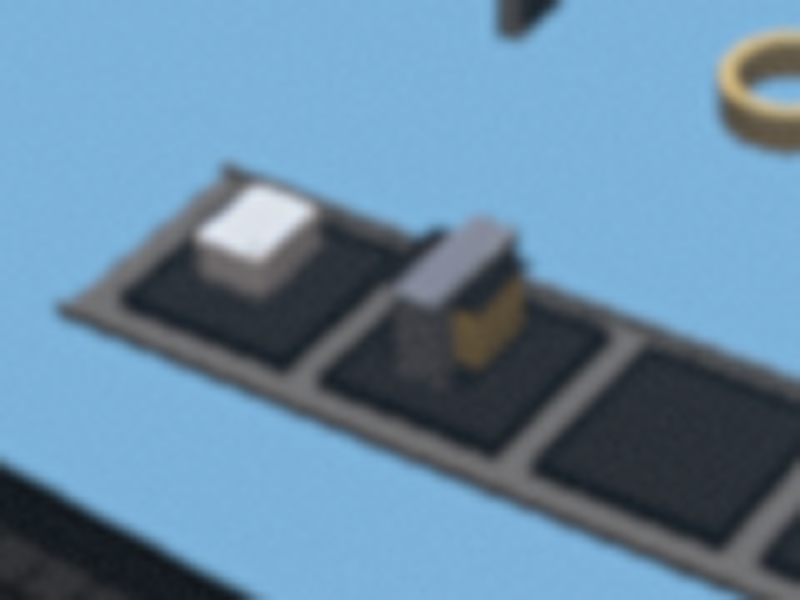

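The relay (258, 240) and transformer (460, 300) are standing in their dishes. Next is the capacitor.

Emit:
apply_moves([
  [3,2.3,0,0,0,0.3],
  [6.5,5,0,0,0,0.6],
  [10,7.7,0.5,0,0,0.85],
  [13.5,10.3,1,0,0,0.85],
  [16,12.2,1.5,0,0,0.85],
  [16.2,12.4,2.6,0,0,0.85],
  [16.2,12.4,2.6,0,0,0.85],
  [16.2,12.4,2.6,0,0,0.85],
  [16.2,12.4,2.6,0,0,0.85],
], grip=0)

```text
t: 16.65
tool_pos: [0.4742, 0.1012, 0.12]
tool_rot: [0.002, 3.139, -0.008]
contact_force: [0.4, 1.1, -0.2]
opening: 0.0854
```

```bash
python3 look.py pics/k1.png scene 240 110 120 90; python3 go.py .473 .1018 .0 .02
```

```text
t 16.7 pos [0.4743 0.1012 0.1202] open 0.0854 F [-0.8  0.4  0. ]
0.02 [0.15, 0.1, 10.02, -0.06, 0.03, -0.01]
```

View pics/k1.png

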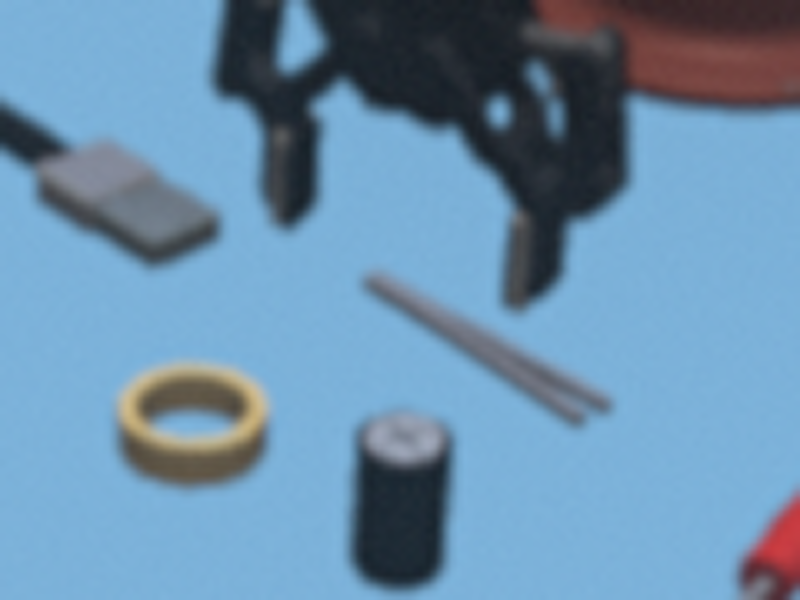

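Emit:
apply_moves([
  [0.1,0.1,1,0,0,0],
  [0.1,0.1,3,0,0,0],
  [0.1,0.1,5.5,0,0,0],
  [0.1,0.1,8,0,0,0],
  [0.1,0.1,9.5,0,0,0],
  [0.1,0.1,10,0,0,0],
  [0.1,0.1,10,0,0,0],
  [0.1,0.1,10,0,0,0],
], grip=0.2)

```text
t: 17.5
tool_pos: [0.4744, 0.1017, 0.021]
tool_rot: [0.002, 3.138, -0.007]
contact_force: [0.5, 0.8, 0.2]
opening: 0.0684
```

Emit:
apply_moves([
  [0,0,0,0,0,0],
  [0,0,0,0,0,0],
  [0,0,0,0,0,0],
  [0,0,0,0,0,0],
  [0,0,0,0,0,0],
  [0,0,0,0,0,0],
  [0,0,0,0,0,0],
  [0,0,0,0,0,0],
  [0,0,0,0,0,0],
  [0,0,0,0,0,0],
  [0,0,0,0,0,0],
], grip=1, squeeze=50)

```text
t: 18.6
tool_pos: [0.4754, 0.1019, 0.0222]
tool_rot: [0.002, 3.136, -0.007]
contact_force: [-0.7, 0.7, 6.3]
opening: 0.0339
```

Emit:
apply_moves([
  [0,0,-1,0,0,0],
  [0,0,-3,0,0,0],
  [0,0,-6,0,0,0],
  [0,0,-10,0,0,0],
  [0,0,-13,0,0,0],
  [0,0,-13,0,0,0],
  [0,0,-13,0,0,0],
  [0,0,-13,0,0,0],
])

```text
t: 19.4
tool_pos: [0.4734, 0.1024, 0.1504]
tool_rot: [0.002, 3.139, -0.007]
contact_force: [-0.1, -0.2, -1.8]
opening: 0.0336
```

```bash
python3 look.py pics/k2.png scene 240 100 120 90; python3 go.py .6378 .0774 .074 .15 .06 .0275
```

```text
t 19.45 pos [0.4732 0.1024 0.1501] open 0.0334 F [-0.3  0.1 -1.1]
0.15 [-16.46, -2.48, 0.05, -0.05, 0.02, -0.86]
0.06 [-16.44, -2.44, 9.05, -0.05, 0.02, -0.86]
0.0275 [-16.43, -2.42, 12.3, -0.05, 0.02, -0.86]
```

View pics/k2.png

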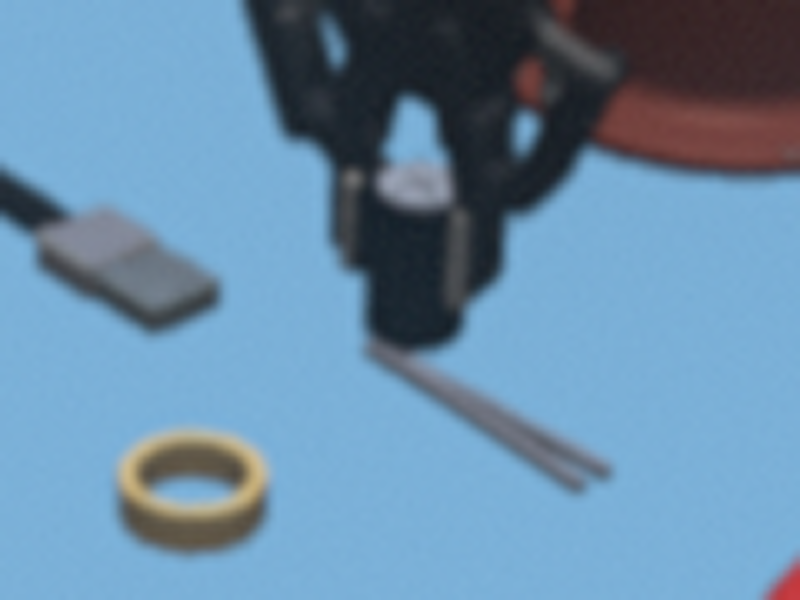

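The capacitor is held upright (415, 260). Carrying it to the third dish.

Emit:
apply_moves([
  [-2,-0.3,0,0,0,-0.2],
  [-5,-0.8,0,0,0,-0.5],
  [-9,-1.4,0,0,0,-0.86],
  [-12.5,-1.9,0,0,0,-0.86],
  [-15,-2.3,0,0,0,-0.86],
  [-16.3,-2.4,0,0,0,-0.86],
  [-16.4,-2.4,0,0,0,-0.86],
  [-16.4,-2.4,2,0,0,-0.86],
  [-16.4,-2.4,5,0,0,-0.86],
  [-16.4,-2.4,8,0,0,-0.86],
  [-16.4,-2.4,9.5,0,0,-0.86],
  [-16.4,-2.4,9.5,0,0,-0.86],
  [-16.4,-2.4,9.5,0,0,-0.86],
])

```text
t: 20.75
tool_pos: [0.6373, 0.0778, 0.0559]
tool_rot: [-0.116, 3.138, -0.007]
contact_force: [-0.6, 0.3, -0.2]
opening: 0.0333
```

```bash
python3 go.py .6378 .0774 .074 .028
```

```text
t 20.75 pos [0.6373 0.0778 0.0559] open 0.0333 F [-0.6  0.3 -0.2]
0.028 [-0.04, -0.03, 2.79, -0.05, 0.02, -0.0]
```

Emit:
apply_moves([
  [0,0,0.8,0,0,0],
  [0,0,1.6,0,0,0],
  [0,0,2.2,0,0,0],
  [0,0,2.6,0,0,0],
  [0,0,2.8,0,0,0],
  [0,0,2.8,0,0,0],
  [0,0,2.8,0,0,0],
  [0,0,2.8,0,0,0],
])

```text
t: 21.55
tool_pos: [0.6375, 0.0777, 0.0282]
tool_rot: [-0.116, 3.137, -0.007]
contact_force: [-1.1, 1.2, 2.9]
opening: 0.0334
```

```bash
python3 look.py pics/k3.png scene 190 170 120 90; python3 go.py .6378 .0774 .074 .0275
```

```text
t 21.6 pos [0.6376 0.0777 0.0283] open 0.0338 F [-1.3  0.9  2.2]
0.0275 [-0.02, -0.03, 0.08, -0.05, 0.02, -0.0]
```

View pics/k3.png

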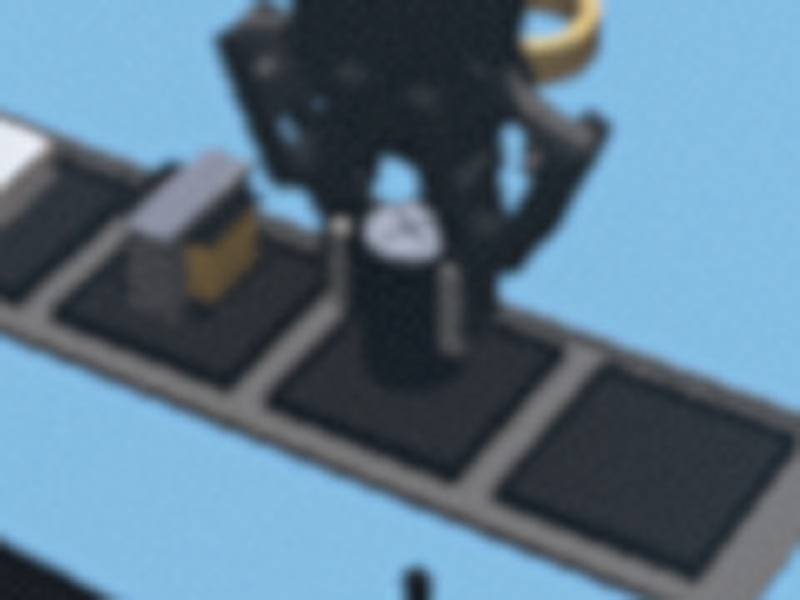

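The force reading shows the capacitor touching the dish floor, and it stands upright. Releasing it and moving on to the heat sink.

Emit:
apply_moves([
  [0,0,0,0,0,0],
  [0,0,0,0,0,0],
  [0,0,0,0,0,0],
  [0,0,0,0,0,0],
  [0,0,0,0,0,0],
  [0,0,0,0,0,0],
  [0,0,-1,0,0,0],
  [0,0,-3,0,0,0],
  [0,0,-6,0,0,0],
  [0,0,-10,0,0,0],
  [0,0,-13,0,0,0],
  [0,0,-13,0,0,0],
  [0,0,-13,0,0,0],
  [0,0,-13,0,0,0],
], grip=0.35)

```text
t: 23.0
tool_pos: [0.6363, 0.0783, 0.1569]
tool_rot: [0.116, -3.139, 0.007]
contact_force: [0.0, -0.6, -0.4]
opening: 0.0554
```

```bash
python3 look.py pics/k4.png scene 190 170 120 90; python3 go.py .459 -.316 .0 .15 .032
```

```text
t 23.05 pos [0.6361 0.0783 0.1563] open 0.0559 F [ 0.4 -0.2 -0.4]
0.15 [20.57, -38.01, 0.83, -0.05, -0.01, 0.85]
0.032 [20.55, -37.96, 12.63, -0.05, -0.01, 0.85]
```

View pics/k4.png

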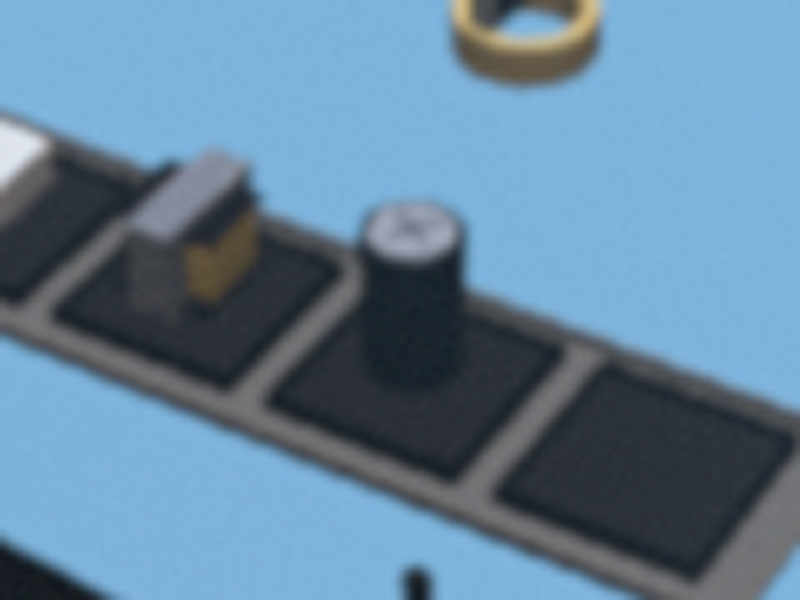

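Emit:
apply_moves([
  [2,-4,-1,0,0,0.2],
  [4,-8,-1,0,0,0.4],
  [6.5,-12,-1,0,0,0.6],
  [9,-16.5,-1,0,0,0.85],
  [11,-21,-1,0,0,0.85],
  [13.5,-25,-1,0,0,0.85],
  [16,-29.5,-1,0,0,0.85],
  [18,-34,-1,0,0,0.85],
  [20,-37,-1,0,0,0.85],
  [20.6,-38,-0.5,0,0,0.85],
  [20.6,-38,0,0,0,0.85],
  [20.6,-38,0,0,0,0.85],
  [20.6,-38,0,0,0,0.85],
], grip=0.2)

```text
t: 24.35
tool_pos: [0.459, -0.3142, 0.1573]
tool_rot: [0.003, -3.14, 0.005]
contact_force: [-0.0, -0.5, 0.7]
opening: 0.0682
```

```bash
python3 look.py pics/s1.png scene 130 80 120 90; python3 go.py .459 -.316 .0 .09 .032
```

```text
t 24.4 pos [ 0.4593 -0.3143  0.1578] open 0.0683 F [ 1.2 -0.4 -0.7]
0.09 [0.02, -0.14, 6.78, -0.04, -0.02, 0.02]
0.032 [0.01, -0.12, 12.58, -0.04, -0.02, 0.02]
```

View pics/s1.png

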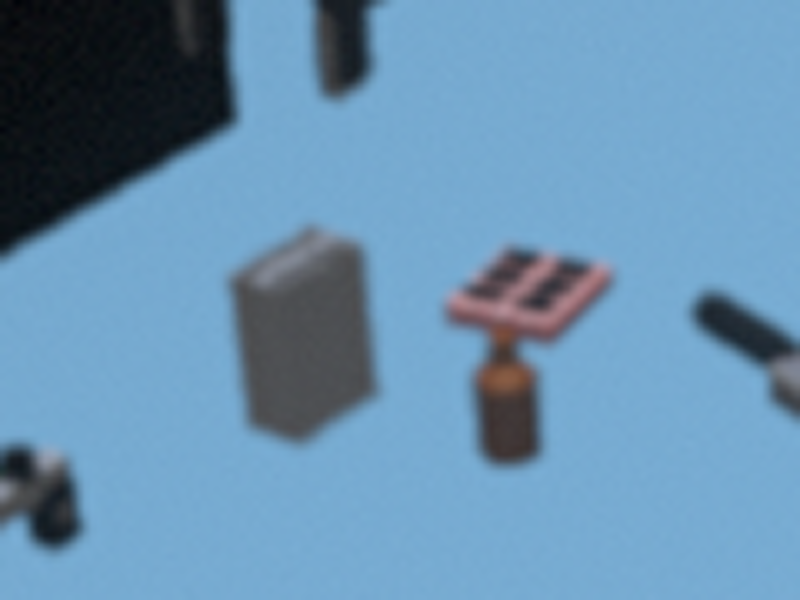

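Emit:
apply_moves([
  [0,-0.13,2,0,0,0],
  [0,-0.13,4.5,0,0,0],
  [0,-0.13,7,0,0,0],
  [0,-0.13,9,0,0,0],
  [0,-0.13,11,0,0,0],
  [0,-0.13,12.3,0,0,0],
  [0,-0.13,12.5,0,0,0],
  [0,-0.13,12.5,0,0,0],
  [0,-0.13,12.5,0,0,0],
], grip=0.2)

```text
t: 25.3
tool_pos: [0.46, -0.3166, 0.0341]
tool_rot: [-0.004, 3.141, -0.008]
contact_force: [-0.5, 0.1, 1.1]
opening: 0.0684
```

Emit:
apply_moves([
  [0,0,0,0,0,0],
  [0,0,0,0,0,0],
  [0,0,0,0,0,0],
  [0,0,0,0,0,0],
  [0,0,0,0,0,0],
  [0,0,0,0,0,0],
  [0,0,0,0,0,0],
  [0,0,0,0,0,0],
  [0,0,0,0,0,0],
  [0,0,0,0,0,0],
  [0,0,0,0,0,0],
], grip=1, squeeze=60)

```text
t: 26.4
tool_pos: [0.4606, -0.3172, 0.0352]
tool_rot: [-0.003, 3.14, -0.01]
contact_force: [-1.3, -0.4, 5.7]
opening: 0.0316
```

Emit:
apply_moves([
  [0,0,-1,0,0,0],
  [0,0,-3,0,0,0],
  [0,0,-6,0,0,0],
  [0,0,-10,0,0,0],
  [0,0,-13,0,0,0],
  [0,0,-15,0,0,0],
  [0,0,-15,0,0,0],
  [0,0,-15,0,0,0],
  [0,0,-15,0,0,0],
])

```text
t: 27.3
tool_pos: [0.4593, -0.3153, 0.1827]
tool_rot: [0.003, -3.14, 0.006]
contact_force: [0.4, -1.4, -1.7]
opening: 0.031
```

```bash
python3 look.py pics/s2.png scene 130 50 120 90; python3 go.py .631 .1648 .074 .18 .07 .04
```

```text
t 27.35 pos [ 0.4593 -0.3153  0.1826] open 0.0315 F [-0.6  0.1 -2. ]
0.18 [-17.27, 47.98, 0.06, -0.04, -0.02, -0.82]
0.07 [-17.29, 48.01, 11.06, -0.04, -0.02, -0.82]
0.04 [-17.3, 48.02, 14.06, -0.04, -0.02, -0.82]
```

View pics/s2.png

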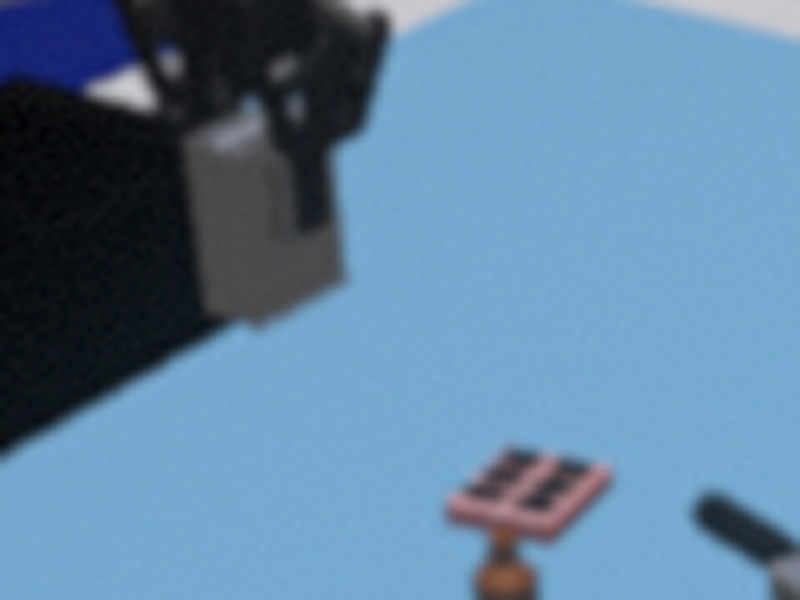

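The heat sink is held upright. Its bottom is about 0.148 m above the bench, clear of the parts already placed.

Emit:
apply_moves([
  [-1,2,0,0,0,-0.1],
  [-2.2,6,0,0,0,-0.2],
  [-3.6,10,0,0,0,-0.3],
  [-5,14,0,0,0,-0.4],
  [-6.5,18,0,0,0,-0.5],
  [-8,22,0,0,0,-0.6],
  [-9.5,26,0,0,0,-0.7],
  [-11,30,0,0,0,-0.8],
  [-12.5,34,0,0,0,-0.82],
  [-14,38,0,0,0,-0.82],
  [-15.5,42,0,0,0,-0.82],
  [-16.7,45.5,0,0,0,-0.82],
  [-17.2,47.5,0,0,0,-0.82],
  [-17.3,48,0,0,0,-0.82],
  [-17.3,48,0,0,0,-0.82],
  [-17.3,48,3,0,0,-0.82],
  [-17.3,48,6,0,0,-0.82],
  [-17.3,48,9,0,0,-0.82],
  [-17.3,48,10.5,0,0,-0.82],
  [-17.3,48,10.5,0,0,-0.82],
])

```text
t: 29.35
tool_pos: [0.6286, 0.1632, 0.0721]
tool_rot: [0.113, -3.131, 0.007]
contact_force: [0.1, -0.2, -1.5]
opening: 0.0316
```

```bash
python3 look.py pics/s3.png scene 190 170 160 120;python3 go.py .631 .1648 .074 .041
```

```text
t 29.4 pos [0.6302 0.1637 0.0745] open 0.0313 F [-0.2 -0.2 -1. ]
0.041 [-0.1, 0.12, 3.35, -0.04, -0.05, -0.02]
```

View pics/s3.png

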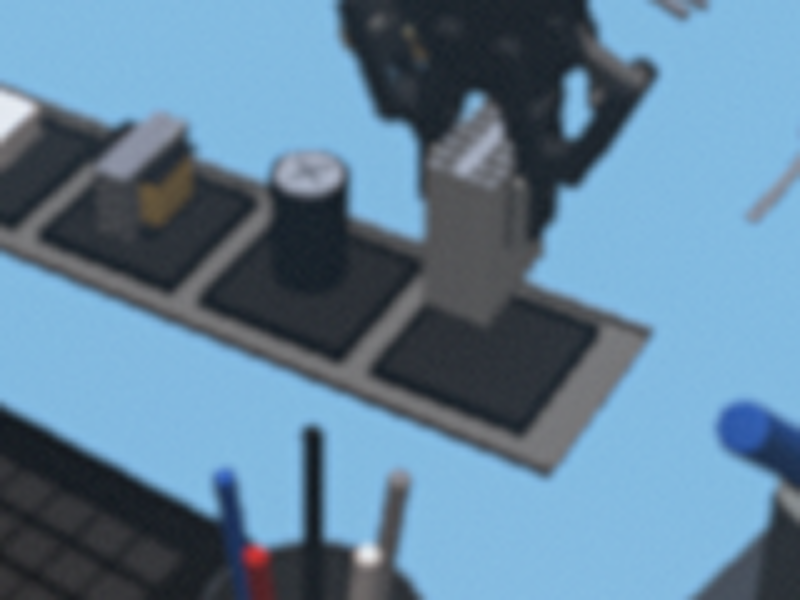

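Emit:
apply_moves([
  [-0.05,0.1,1,0,0,0],
  [-0.05,0.1,1.8,0,0,0],
  [-0.05,0.1,2.5,0,0,0],
  [-0.05,0.1,3,0,0,0],
  [-0.05,0.1,3.2,0,0,0],
  [-0.05,0.1,3.2,0,0,0],
  [-0.05,0.1,3.2,0,0,0],
  [-0.05,0.1,3.2,0,0,0],
])

```text
t: 30.2
tool_pos: [0.6309, 0.1647, 0.043]
tool_rot: [0.114, -3.136, 0.006]
contact_force: [0.7, 0.3, -2.0]
opening: 0.0314
```

```bash
python3 look.py pics/s4.png scene 210 170 120 90;python3 go.py .631 .1648 .074 .0405
```

```text
t 30.25 pos [0.6308 0.1647 0.043 ] open 0.0314 F [ 0.1 -0.1 -1.9]
0.0405 [-0.02, 0.01, 0.25, -0.04, -0.04, -0.01]
```

View pics/s4.png

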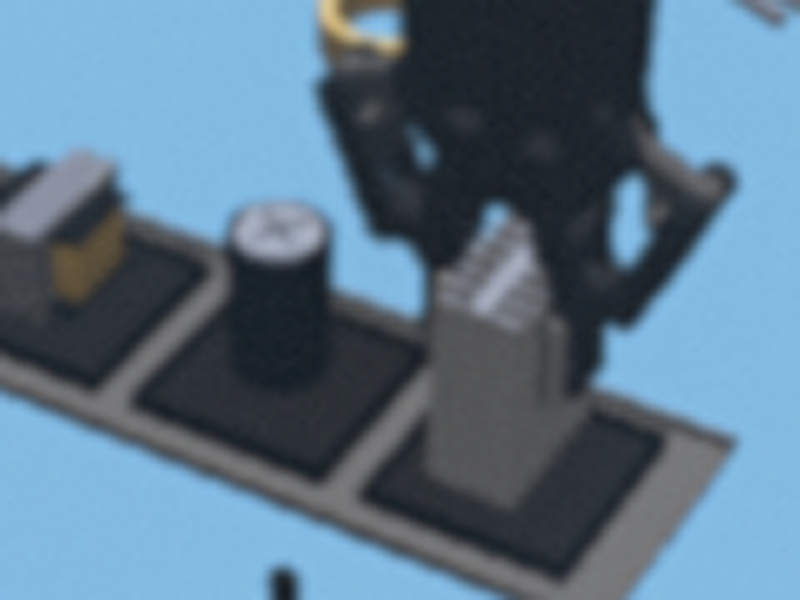

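Emit:
apply_moves([
  [0,0,0.1,0,0,0],
  [0,0,0.2,0,0,0],
  [0,0,0.2,0,0,0],
  [0,0,0.2,0,0,0],
  [0,0,0.2,0,0,0],
])

```text
t: 30.75
tool_pos: [0.6311, 0.1647, 0.0413]
tool_rot: [0.114, -3.136, 0.006]
contact_force: [-0.2, 1.3, -0.4]
opening: 0.0315
```

Emit:
apply_moves([
  [0,0,0.05,0,0,0],
  [0,0,0.05,0,0,0],
  [0,0,0.05,0,0,0],
])

```text
t: 31.05
tool_pos: [0.6311, 0.1647, 0.0413]
tool_rot: [0.114, -3.136, 0.006]
contact_force: [-1.8, 0.1, 4.3]
opening: 0.0312
```

Emit:
apply_moves([
  [0,0,0,0,0,0],
  [0,0,0,0,0,0],
  [0,0,0,0,0,0],
  [0,0,0,0,0,0],
  [0,0,0,0,0,0],
  [0,0,0,0,0,0],
  [0,0,0,0,0,0],
  [0,0,-2,0,0,0],
  [0,0,-5,0,0,0],
  [0,0,-9,0,0,0],
  [0,0,-13,0,0,0],
  [0,0,-15,0,0,0],
  [5,0,-15,0,0,0],
  [10,0,-15,0,0,0],
  [15,0,-15,0,0,0],
  [20,0,-15,0,0,0],
  [24,0,-15,0,0,0],
  [24,0,-15,0,0,0],
  [24,0,-15,0,0,0],
  [24,0,-15,0,0,0],
], grip=0.35)

```text
t: 33.05
tool_pos: [0.3932, 0.1479, 0.1927]
tool_rot: [0.114, -3.138, 0.006]
contact_force: [-0.2, -0.4, -0.4]
opening: 0.0555
```

```bash
python3 look.py pics/f1.png scene 150 150 180 135; python3 look.py pics/f2.png top 175 125 150 70; python3 - <<'E'
from ov import *
im=ctrl.get_image('top');s=5;c=cv2.resize(im['color'],None,fx=s,fy=s,interpolation=cv2.INTER_CUBIC)
D=[(.6505,-.0976,.036,.028,.024),(.6442,-.0101,.05,.018,.042),(.6378,.0774,.035,.035,.06),(.631,.1648,.05,.032,.08)]
for x,y,a,b,h in D:
    u=((proj(im,box(x,y,.074,a,b,.010,.006+h))+.5)*s-.5).round().astype(int)
    for p,q in [(0,1),(1,2),(2,3),(3,0),(4,5),(5,6),(6,7),(7,4)]: cv2.line(c,tuple(map(int,u[p])),tuple(map(int,u[q])),(0,0,255),1)
cv2.imwrite('pics/f3.png',c[125*s:195*s,175*s:330*s])
o=ctrl.get_obs();print(o['t'],o['tool_pos'],o['dq'].round(3),o['contact_force'])
E
```

```text
33.2 [0.3931876  0.14783916 0.19224702] [ 0.003 -0.002  0.003  0.001  0.004  0.   ] [0.61548139 0.66867975 0.7184021 ]
```

View pics/f1.png

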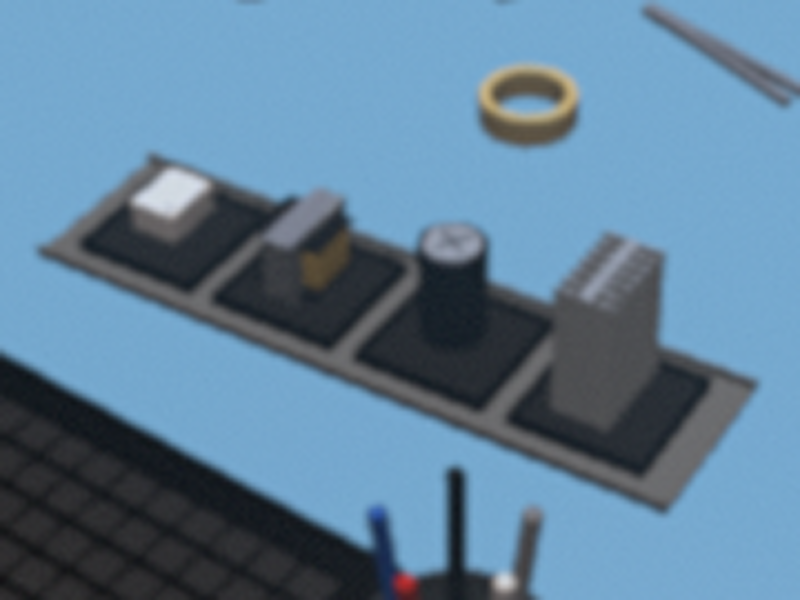

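View pics/f3.png

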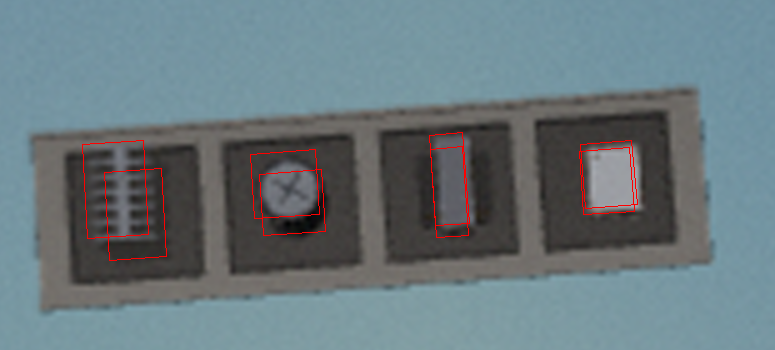

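All four parts stand upright in their dishes. Against the outlines projected at the dish centres they are off by no more than about 4 mm (limit 12 mm), and the arm is clear at rest. Handing in.

```bash
python3 -c "
from station import ctrl
print(ctrl.finish_job())"
```

```text
the job is handed in; nothing more can be done
None
```

All four parts are standing in their dishes, and I handed the job in at about 33 s of the 125 s allowed. The green board is at the right (-y) end. Starting there, the order is relay, transformer, capacitor, heat sink; each was lowered to its dish floor before release.

**Last checks:**
- **Position:** in the final top view, the parts sit about 2–4 mm from their dish centres, against the 12 mm limit. All are off slightly to the right (-y), and I left that as it was.
- **Upright and released:** the final scene view shows all four upright. The gripper had let go and was at rest, clear of everything, at about 0.19 m height.
- **Forces:** readings never went above about 7 N.

**Disagreements and limits:** the scene camera differed from the top camera by about 1.5 px (3–4 mm) on the relay's starting position. I used the top view because its measured sizes matched the ones given. I judged uprightness by eye in the pictures, without measuring the angle, and the hand-in reported no verdict.

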